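Close the solvent reservoir's click-stop filler cap

ROBOT

A 6-joint arm with a two-finger parallel gripper is mounted at the origin on the work surface. World frame = base frame: x ahead of the robot, y to its left, z up, the work surface at z = 0. Lengths are in m, angles in degrees, forces in N, time in s.
With the tool pointing down it reaches from about 0.4 to 0.825 m from the base axis. Payload 7 kg.
Tool frame: the origin (TCP) lies midway between the tips of the shut fingers; the grasp point (between the pads) lies r.grip_depth behind it (r.grip_depth is the distance from the TCP to the grasp point, in m); z points along the fingers, y is the line along which they close (so a half turn about z gives the same grasp; the last joint's range is limited). The gripper opens to 88 mm and grips with 3 to 60 N. Pads are 19 mm wide; open, the fingers measure 130 mm over their backs; the gripper's body (78 mm by 193 mm) begins 47 mm behind the grasp point.
Start: joints at [92.596, 20.546, 0.682, 0, -70.136, -16.507], TCP at [0.162, 0.655, 0.227] pointing down, gripper open.
Joint ranges: [-176.03, 176.03], [-82.01, 121.73], [-58.28, 71.71], [-173.87, 95.51], [-174.79, -0.11], [-173.66, 173.66]. Speed limits (degrees/s): [136.94, 136.94, 172.46, 180, 180, 180].

INTERFACE

Orientations are given as [roll, pitch, yaw] about the fixed x, y, z axes, in that order (R = Rz(yaw) Ry(pitch) Rx(roll)).
In Python, from plant import r gives the robot as it stands.
- The arm moves only by the shell command python3 -m pendant 'ROWS' [OPENING] [FORCE]. ROWS is a JSON object whose key "steps" holds a list of rows, 1 to 12 of them, each of 6 numbers: dx, dy, dz in shares of 0.4 m (1.0 is 0.4 m), then a rotation vector rx, ry, rz in parts of the range, where 1.0 means 90 degrees; each row is the pose to reach, as a shift and turn from the pose commanded when the command began, along the tool's axes at that moment; what a row does not reach only later rows make up. A row lasts 1/12 s, in which the tool goes at most 0.0417 m and 7.16 degrees, less where a joint would pass 70% of its speed; a pose out of reach is approached as far as the arm can. OPENING is the finger opening in m, set as the command begins (- or left out keeps the last). The fingers move at their own pace and stop on an object; FORCE is the grip in N (left out, the last holds). Time passes only in rows, so rows that do not move let the fingers close. It prints the time, the measured TCP pose, the force, the opening and the grip force at its end. Shift and turn numbers lie between -1 and 1, and a call with a number outside is refused. Input that does not fit is refused with a message, and nothing moves.
- r.get_state(): the state, without advancing time (a new reading comes with each control period).
- r.capture(name): name is "side" or "top" or "wrist"; returns a dict with "frame" (420x560x3 uint8, red, green, blue), "z_map" (420x560 float32, m along the optical axis (not along the pixel's ray), 0 where there is no reading), "fx", "fy", "cx", "cy" (pixels), "cam_to_world" (4x4, takes a point from camera to world coordinates). Camera axes: x right, y down, z forward; pixel columns grow to the right and rows downward; lengths in m; the calibration is good to about 2 mm. A picture is of the moment at which its call begins.
- r.close_job(): hands the job in; it is judged then, once.
The state is a dict: "time_s": time; "joints": joint angles; "qd": joint speeds; "joint_torque": joint torques, N m; "tcp_pos": TCP position; "eef_rot": TCP orientation; "contact_force": force on the tool from outside, world axes, zero at the start; "moment": the same for the moment, N m; "gripper_width": finger opening in m; "gripper_force": force on a finger pad.
Only numpy, scipy, OpenCV 4.12 (cv2) and the standard library are available. Lean on these libraries where they do the work, as an engineer would, in place of code of your own. Each camera call takes 0.05 s, during which the arm holds its last target. There are 200 camera calls.

TASK

The board cleaner's solvent reservoir has been topped up: take the red filler cap off its drip cup, push it gently down onto the reservoir's neck so that its two lugs drop through the slots, press the gasket down and turn the cap clockwise to its stop and on until the ratchet clicks over. Give it two or three clicks and no more than four, then let go, leaving the cap locked, and leave the other things on the bench where they are.

Things in the scene. Friction and masses are not known exactly. Their poses are not given: they have to be found in the camera images.
- cap: Red filler cap, 64 mm tall: disc 66 mm across and 10 mm thick, with a straight wing grip on top (54 long, 14 thick, 30 tall; white mark at its +x end) and a black plug below. About 200 g. Origin: centre of the plug's bottom face; z up along the cap's axis, x along the wing. The disc's underside is at z 24 mm, its top at 34, the wing's top at 64. At the start it hangs by its disc on the drip cup.
- cap_plug (a point): Centre of the bottom face of the cap's black plug (30 mm across, 24 long, its foot chamfered 1.5 mm). The point's x axis runs along the two lugs: each 9 mm wide, reaching out to 21 mm from the axis, 12 to 17.5 mm above this point. The lugs lie along the wing as long as the ratchet has not slipped; the point turns with the plug.
- cap_insert (a joint): Ratchet slip of the cap (rad): how far the red shell with the wing has turned clockwise (seen from above) past the plug. 0 at the start, grows 0.262 rad (15 degrees) per click. It slips only when the shell is turned with about 0.25 N m; below that shell and plug turn as one.
- tank: Fixed stainless solvent reservoir, 160 (x) by 220 (y) by 105 mm tall, filler neck on its top, a 135 mm high carrying handle 115 mm from the neck's axis. Origin: centre of its underside, z up. A springy black gasket, 58 mm across, stands 4 mm proud of the neck's rim: 5 N to start, 1.7 N per mm more; at 4 mm the cap's disc meets the hard rim.
- tank_neck (a point): Nominal centre of the filler neck's mouth, at its rim; axes as the tank's. Clamped by hand, the real neck is up to 4 mm off in x, y and z and 7 degrees about z. 56 mm across; its 5 mm thick lip, 32.6 mm bore, has two 12 mm wide slots along +x and -x for the lugs. With the gasket pressed 2.5 mm the lugs are below the lip and turn 45 degrees clockwise to a stop, with some 0.1 N m.
- drip_cup: Fixed aluminium cup on a 90 mm square plate, 56 mm across, 50 mm bore, 30 mm tall, on whose rim the cap is parked. Origin: centre of its underside.
- board: Loose green circuit board with parts on it, 100 by 160 mm, 19 mm tall, standing on four spacers. Origin: centre of its underside. Bystander.
- meter: Loose yellow multimeter lying on its back, 160 (x) by 78 by 48 mm. Origin: centre of its underside. Bystander.
- flux: Loose amber flux bottle with black cap, 38 mm across, 100 mm tall. Origin: centre of its underside. Bystander.
- spool: Loose spool of solder standing on end, 60 mm across, 44 mm tall. Origin: centre of its underside. Bystander.

How it is judged:
By the outcome, as a careful person would: the job done as asked, in the order asked, and still so for the second after the job is handed in, with the robot touching nothing.
It also fails if it takes over 72 s, if anything falls off the work surface, if the arm or the gripper's body presses on something with over 40 N, if the wrist force passes 120 N, or if a joint passes its speed limit or range.

## Working session

There is one attempt and no reset: what is moved stays moved. The work goes in short steps, Python scripts to look and compute and a shell command to move; the robot and the scene stay as the last step left them, time stands still between calls to the robot, and variables do not carry over. Pictures are saved under pics/ and viewed, at most 10 in all, crops included, and the job is handed in when it is done.

```bash
ls; mkdir -p pics
cat > h.py <<'E'
import numpy as np,cv2
from plant import r
def cap(n):
    d=r.capture(n); z=d["z_map"]; v,u=np.indices(z.shape)
    P=np.stack([(u-d["cx"])/d["fx"]*z,(v-d["cy"])/d["fy"]*z,z],-1)
    T=np.array(d["cam_to_world"]); W=P@T[:3,:3].T+T[:3,3]
    W[z<=0]=np.nan
    return d,W
E
python3 - <<'E'
from h import *
for n in("top","side"):
    d,W=cap(n); np.savez(f'{n}0.npz',f=d["frame"],W=W)
    cv2.imwrite(f'pics/{n}0.png',d["frame"][:,:,::-1])
    f=d["frame"].astype(int); m=(f[...,0]>120)&(f[...,1]<70)&(f[...,2]<70)&(W[...,2]>0.01)
    p=W[m]; print(n,m.sum(),np.nanmin(p,0),np.nanmax(p,0)); print(np.array(d["cam_to_world"]).round(3).tolist(),d["fx"])
s=r.get_state();print(s,r.grip_depth)
E
```

```text
pics
top 222 [ 0.41504343 -0.20451246  0.02995239] [0.65927332 0.50985099 0.07816597]
[[0.02, -0.998, 0.061, 0.515], [-1.0, -0.02, 0.003, -0.001], [-0.002, -0.061, -0.998, 1.606], [0.0, 0.0, 0.0, 1.0]] 533.012453169376
side 261 [ 0.41762534 -0.20895422  0.0347076 ] [0.56860603 0.51193646 0.07593642]
[[0.96, -0.186, 0.212, 0.299], [-0.282, -0.653, 0.703, -0.974], [0.008, -0.734, -0.679, 1.085], [0.0, 0.0, 0.0, 1.0]] 524.2576248318659
{'time_s': 0.1, 'joints': array([ 9.25956470e+01,  2.05875393e+01,  6.39877672e-01, -1.70118252e-02,
       -7.01357355e+01, -1.65075628e+01]), 'qd': array([ 0.02878976, -0.15464786,  0.16488563,  0.17226364,  0.00720859,
       -0.08848301]), 'joint_torque': array([-2.02723684e-03, -5.84166169e+01,  2.93750900e+01,  7.01558590e+00,
        1.01272931e-02, -4.95669417e-05]), 'tcp_pos': array([0.16220778, 0.65477965, 0.2257228 ]), 'eef_rot': array([ 1.79915496e+02, -8.36476523e-03, -1.39177017e+01]), 'contact_force': array([-0.66088093, -0.17657579, -0.31732879]), 'moment': array([-0.06292818, -0.02025136,  0.0068269 ]), 'gripper_force': 0.0, 'gripper_width': 0.08788866289241155} 0.0188
```

View pics/top0.png

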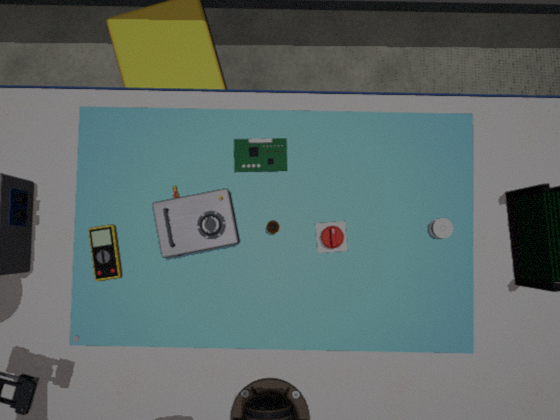

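View pics/side0.png

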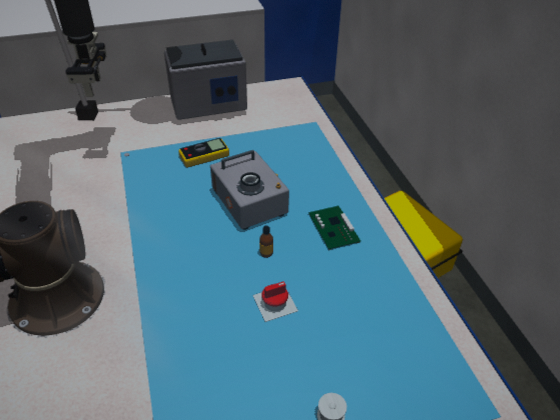

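Top view: the cap is at about (332,237) with its wing near-vertical in the image. The neck is at (210,224), the handle at (168,228), and the flux bottle at (272,228), between the cap and the tank.

Run:
```python
from h import *
for n,box in (("top",(310,210,360,260)),("side",(250,275,300,315))):
    q=np.load(f'{n}0.npz');W=q['W'];f=q['f'].astype(int)
    a,b,c,d=box; w=W[b:d,a:c].reshape(-1,3); g=f[b:d,a:c].reshape(-1,3)
    m=(g[:,0]>90)&(g[:,1]<80)&(g[:,2]<80)
    p=w[m&(w[:,2]>0.03)]; t=p[(p[:,2]>p[:,2].max()-0.008)]; dk=p[(p[:,2]<p[:,2].max()-0.02)]
    print(n,len(p),'zmax',p[:,2].max(),'disc',(dk.min(0)+dk.max(0))/2,dk[:,2].mean()if 0 else np.median(dk[:,2]),'wing',t.mean(0),len(t))
    x=t[:,:2]-t[:,:2].mean(0);u,s,v=np.linalg.svd(x);print('wing dir',np.degrees(np.arctan2(v[0,1],v[0,0])),s)
W=np.load('top0.npz')['W']
for nm,(u,v) in dict(neck=(210,224),handle=(168,228),flux=(272,228),c1=(154,203),c2=(229,189),c3=(239,243),c4=(163,257),tanktop=(190,240),spool=(441,228),table=(300,300)).items(): print(nm,W[v-1:v+2,u-1:u+2].reshape(-1,3).mean(0).round(4))
```

```text
top 357 zmax 0.08124853358287942 disc [ 0.5341051  -0.17381882  0.04446127] 0.041270499249587145 wing [ 0.53686816 -0.17362583  0.0757327 ] 26
wing dir -175.3212631826366 [0.07289912 0.01730913]
side 310 zmax 0.07593641647283977 disc [ 0.53584162 -0.18170716  0.04352197] 0.040436116360914376 wing [ 0.53229113 -0.17539717  0.07109262] 70
wing dir -177.5813081119559 [0.11825708 0.03208898]
neck [nan nan nan]
handle [0.5483 0.2877 0.1419]
flux [0.5551 0.0022 0.1009]
c1 [0.6189 0.3367 0.1057]
c2 [0.6723 0.134  0.01  ]
c3 [0.5108 0.1002 0.009 ]
c4 [0.4663 0.3143 0.0665]
tanktop [0.5167 0.2317 0.1075]
spool [ 0.5666 -0.4922  0.0447]
table [ 0.3447 -0.0854  0.0021]
```

Careful with the scale: shifts go in shares of 0.4 m and turns go in shares of 90 degrees. That gives: 0.38 m / 0.4 = 0.95, 0.35 m / 0.4 = 0.875, -22 degrees / 90 = -0.2444.

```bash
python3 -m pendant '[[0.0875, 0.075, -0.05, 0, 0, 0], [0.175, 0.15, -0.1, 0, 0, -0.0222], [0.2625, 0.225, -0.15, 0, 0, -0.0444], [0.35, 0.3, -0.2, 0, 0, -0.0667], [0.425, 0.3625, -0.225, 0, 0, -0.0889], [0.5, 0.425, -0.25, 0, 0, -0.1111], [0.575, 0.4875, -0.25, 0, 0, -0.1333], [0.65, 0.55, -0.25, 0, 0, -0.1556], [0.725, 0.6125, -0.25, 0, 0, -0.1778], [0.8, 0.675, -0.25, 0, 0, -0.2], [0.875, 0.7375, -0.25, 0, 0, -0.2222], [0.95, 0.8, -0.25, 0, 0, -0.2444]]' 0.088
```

```text
refused: ROWS must be an object with the rows under "steps". Nothing was moved.
```

Wrong form. The message asks for an object with the rows under "steps", so I'll send the same numbers that way.

```bash
python3 -m pendant '{"steps": [[0.0875, 0.075, -0.05, 0, 0, 0], [0.175, 0.15, -0.1, 0, 0, -0.0222], [0.2625, 0.225, -0.15, 0, 0, -0.0444], [0.35, 0.3, -0.2, 0, 0, -0.0667], [0.425, 0.3625, -0.225, 0, 0, -0.0889], [0.5, 0.425, -0.25, 0, 0, -0.1111], [0.575, 0.4875, -0.25, 0, 0, -0.1333], [0.65, 0.55, -0.25, 0, 0, -0.1556], [0.725, 0.6125, -0.25, 0, 0, -0.1778], [0.8, 0.675, -0.25, 0, 0, -0.2], [0.875, 0.7375, -0.25, 0, 0, -0.2222], [0.95, 0.8, -0.25, 0, 0, -0.2444]]}' 0.088
python3 - <<'E'
from h import *
d,W=cap("wrist");print(np.array(d["cam_to_world"]).round(3).tolist());s=r.get_state();print(s['tcp_pos'],s['eef_rot'],s['joints'])
cv2.imwrite('pics/w1.png',d["frame"][:,:,::-1])
E
```

```text
time_s: 1.1
tcp_pos: [0.446, 0.2632, 0.3266]
eef_rot: [-180.0, -0.0, 8.2]
contact_force: [0.9, 1.7, 0.1]
gripper_width: 0.0875
gripper_force: 0.0
[[0.144, -0.948, -0.284, 0.522], [-0.99, -0.138, -0.04, 0.274], [-0.002, 0.287, -0.958, 0.485], [0.0, 0.0, 0.0, 1.0]]
[0.44885536 0.2583574  0.32666902] [ 1.79891928e+02 -6.28188528e-03  8.20249967e+00] [ 51.72606734   2.62643578  -9.24062207   0.08447264 -78.20282411
  46.45910574]
```

View pics/w1.png

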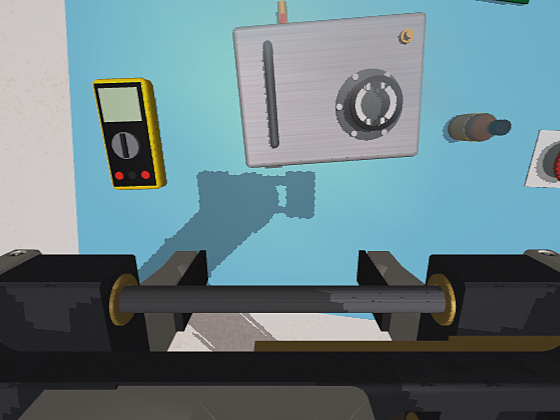

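The wrist view shows the neck at (373,103) with the slots roughly vertical in the image. The handle is at (268,95) and the meter is at left. I'll move closer to measure the neck.

In the tool's units: 0.09 m / 0.4 = 0.225, 0.08 m / 0.4 = 0.2.

```bash
python3 -m pendant '{"steps": [[0.025, 0.075, 0.05, 0, 0, 0], [0.05, 0.15, 0.1, 0, 0, 0], [0.05, 0.225, 0.15, 0, 0, 0], [0.05, 0.225, 0.2, 0, 0, 0], [0.05, 0.225, 0.225, 0, 0, 0], [0.05, 0.225, 0.225, 0, 0, 0], [0.05, 0.225, 0.225, 0, 0, 0], [0.05, 0.225, 0.225, 0, 0, 0]]}'
python3 - <<'E'
from h import *
d,W=cap("wrist");s=r.get_state();print(s['tcp_pos'],s['eef_rot'],d["fx"])
np.savez('w2.npz',f=d["frame"],W=W,T=d["cam_to_world"],k=[d["fx"],d["fy"],d["cx"],d["cy"]])
f=d["frame"][:,:,::-1]; cv2.imwrite('pics/w2.png',cv2.resize(f[:240,140:440],None,fx=2.5,fy=2.5))
E
```

```text
time_s: 1.82
tcp_pos: [0.4784, 0.1799, 0.2377]
eef_rot: [-180.0, -0.1, 8.2]
contact_force: [-0.2, 1.8, 0.5]
gripper_width: 0.0877
gripper_force: 0.0
[0.47844414 0.18004861 0.23779397] [-1.79958829e+02 -9.98648272e-02  8.17230149e+00] 297.12043932655297
```

View pics/w2.png

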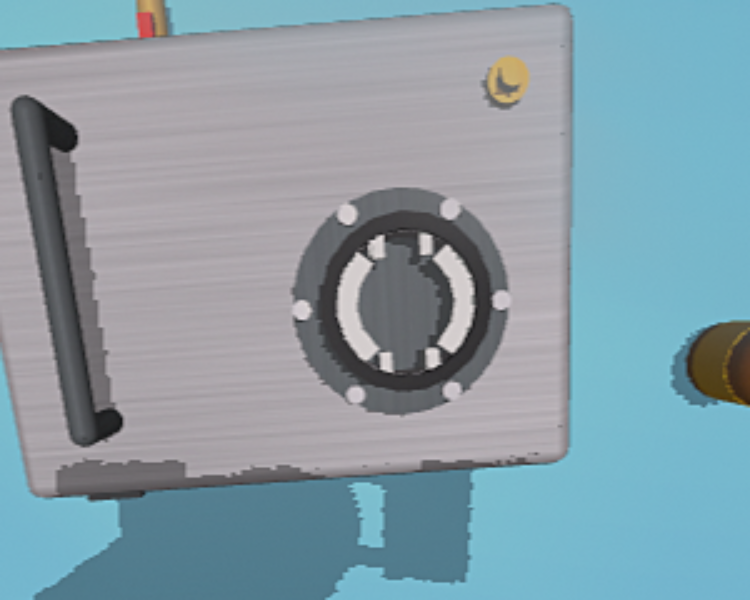

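The close view shows the gasket ring centred at about crop (404,300), with slots at the top (402,245) and bottom (409,359) between the white lip pieces.

Run:
```python
from h import *
q=np.load('w2.npz');f=q['f'];W=q['W'];T=q['T'];fx,fy,cx,cy=q['k']
def onplane(u,v,z):
    d=np.stack([(u-cx)/fx,(v-cy)/fy,np.ones_like(u)],-1)@T[:3,:3].T
    return T[:3,3]+d*((z-T[2,3])/d[:,2])[:,None]
roi=np.zeros(f.shape[:2],bool);roi[78:158,265:340]=1   # crop->img: u=140+c/2.5
g=f.max(-1).astype(int)
v,u=np.indices(g.shape)
rr=np.hypot(u-301.6,v-120)
print('plate z',np.nanmedian(W[...,2][roi&(rr>40)]))
dark=roi&(g<62)&(rr>22)&(rr<38)
print('dark n',dark.sum(),'z pct',np.nanpercentile(W[...,2][dark],[5,25,50,75,95]))
white=roi&(g>185)&(rr<30)
print('white z',white.sum(),np.nanpercentile(W[...,2][white],[5,25,50,75,95]))
# gasket outer boundary: dark mask filled
m=(dark|(roi&(rr<=26))).astype(np.uint8)
m=cv2.morphologyEx(m,cv2.MORPH_OPEN,np.ones((3,3)))
c=max(cv2.findContours(m,cv2.RETR_EXTERNAL,cv2.CHAIN_APPROX_NONE)[0],key=cv2.contourArea)[:,0].astype(float)
zg=np.nanpercentile(W[...,2][dark],60)
P=onplane(c[:,0],c[:,1],zg)
(x,y),ax,_=cv2.fitEllipse(P[:,:2].astype(np.float32)*1000);print('gasket',x,y,ax,'z',zg)
n,l,st,ce=cv2.connectedComponentsWithStats(white.astype(np.uint8))
zw=np.nanmedian(W[...,2][white])
for i in range(1,n):
    if st[i,4]>4: print(st[i],ce[i], (onplane(*ce[i][:,None],np.nanmedian(W[...,2][l==i]))*1000).round(1),np.nanmedian(W[...,2][l==i]))
# corners of tank
for a,b in (((0,50),(560,8)),((40,494),(560,458))): pass
E=[(8,48),(560,8),(45,493),(560,458)]
for c in E: 
    uu=140+c[0]/2.5;vv=c[1]/2.5; print(onplane(np.array([uu]),np.array([vv]),0.105).round(4))
np.save('x.npy',0)
big=cv2.resize(f[85:155,265:340,::-1],None,fx=8,fy=8,interpolation=cv2.INTER_NEAREST);cv2.imwrite('pics/w2z.png',big)
```

```text
plate z 0.10725967464618283
dark n 980 z pct [0.12049043 0.13483841 0.13541446 0.13592569 0.1366483 ]
white z 784 [0.13014387 0.13090624 0.13141822 0.13188845 0.13256526]
gasket 559.4302978515625 174.81710815429688 (46.38425064086914, 50.93693161010742) z 0.13562624425051684
[287  94   7   9  40] [290.25  98.7 ] [[577.7 187.3 131.3]] 0.13133948349719765
[308  94   4   8  30] [309.6         97.43333333] [[581.  171.6 131.5]] 0.13145054752925725
[313  98  16  43 318] [322.05031447 118.87106918] [[565.7 158.2 131.4]] 0.1314042202541621
[275 101  16  43 334] [281.3502994  122.67365269] [[557.8 192.  131.4]] 0.13144501540102804
[310 139   6   8  31] [312.4516129  142.61290323] [[545.3 162.9 131.7]] 0.1316504634827108
[292 141   5   8  31] [294.09677419 144.41935484] [[541.5 178.4 131.6]] 0.1315884795455817
[[0.6248 0.3212 0.105 ]]
[[0.6633 0.1368 0.105 ]]
[[0.4695 0.3047 0.105 ]]
[[0.5131 0.1029 0.105 ]]
```

View pics/w2z.png

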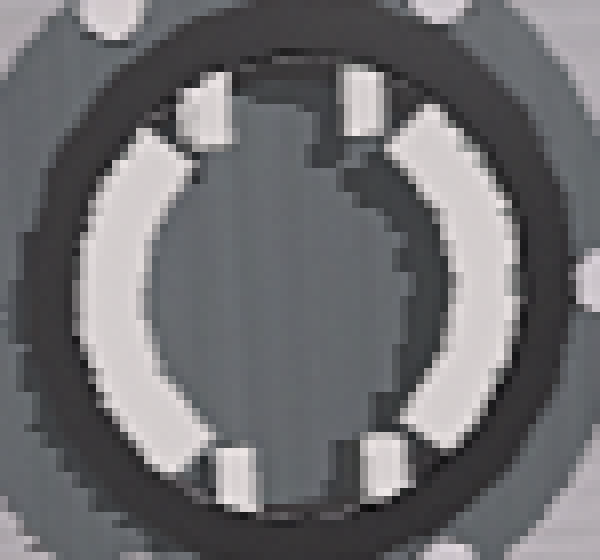

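In the tool's units: 0.335 m / 0.4 = 0.8375, -0.07 m / 0.4 = -0.175, 4 degrees / 90 = 0.0444.

```bash
python3 -m pendant '{"steps": [[-0.025, 0.0875, 0, 0, 0, 0], [-0.05, 0.175, 0, 0, 0, 0], [-0.075, 0.2625, 0, 0, 0, 0], [-0.1, 0.35, 0, 0, 0, 0], [-0.125, 0.4375, 0, 0, 0, 0.0222], [-0.15, 0.525, 0, 0, 0, 0.0444], [-0.175, 0.6125, 0, 0, 0, 0.0444], [-0.2, 0.7, 0.025, 0, 0, 0.0444], [-0.2, 0.775, 0.075, 0, 0, 0.0444], [-0.2, 0.8375, 0.125, 0, 0, 0.0444], [-0.2, 0.8375, 0.15, 0, 0, 0.0444], [-0.2, 0.8375, 0.15, 0, 0, 0.0444]]}'
python3 -m pendant '{"steps": [[0, 0, 0, 0, 0, 0], [0, 0, 0, 0, 0, 0], [0, 0, 0, 0, 0, 0]]}'
python3 - <<'E'
from h import *
d,W=cap("wrist");s=r.get_state();print(s['tcp_pos'],s['eef_rot'])
np.savez('w3.npz',f=d["frame"],W=W,T=d["cam_to_world"],k=[d["fx"],d["fy"],d["cx"],d["cy"]])
f=d["frame"]; g=f.astype(int)
m=(g[...,0]>90)&(g[...,1]<80)&(g[...,2]<80); m[250:]=0
v,u=np.where(m);print(u.min(),u.max(),v.min(),v.max(),np.histogram(W[...,2][m],bins=np.arange(.02,.09,.005)))
a,b=max(u.min()-15,0),max(v.min()-15,0)
cv2.imwrite('pics/w3.png',cv2.resize(f[b:v.max()+15,a:u.max()+15,::-1],None,fx=4,fy=4,interpolation=cv2.INTER_NEAREST));print(a,b)
t=m&(W[...,2]>0.062);P=W[t];x=P[:,:2]-P[:,:2].mean(0);vt=np.linalg.svd(x,full_matrices=False)[2];print('wing',P.mean(0),np.median(P[:,2]),np.degrees(np.arctan2(vt[0,1],vt[0,0])))
p=m&(abs(W[...,2]-.041)<.004)
print('disc z',np.median(W[p][:,2]))
h=cv2.convexHull(W[p][:,:2].astype(np.float32)*1000);print('disc circle',cv2.minEnclosingCircle(h),cv2.fitEllipse(h))
E
```

```text
time_s: 2.87
tcp_pos: [0.445, -0.1646, 0.175]
eef_rot: [-180.0, 0.2, 4.0]
contact_force: [-0.4, 0.2, -0.7]
gripper_width: 0.0878
gripper_force: 0.0
time_s: 3.12
tcp_pos: [0.4469, -0.1632, 0.1779]
eef_rot: [180.0, -0.1, 4.2]
contact_force: [0.3, 0.0, 0.4]
gripper_width: 0.0874
gripper_force: 0.0
[ 0.44677318 -0.16321168  0.17782717] [ 1.79988788e+02 -1.35031635e-01  4.19394770e+00]
77 333 43 151 (array([  13,   12,   12, 1148, 1641,   24,   14,   11,   24,  612,  885,
        161,    0]), array([0.02 , 0.025, 0.03 , 0.035, 0.04 , 0.045, 0.05 , 0.055, 0.06 ,
       0.065, 0.07 , 0.075, 0.08 , 0.085]))
62 28
wing [ 0.54685661 -0.09836002  0.0707095 ] 0.07032957047539937 79.74785159235864
disc z 0.0402400937572554
disc circle ((552.038330078125, -107.48017883300781), 101.0477523803711) ((552.3910522460938, -109.14242553710938), (91.04007720947266, 202.60400390625), 164.33499145507812)
```

View pics/w3.png

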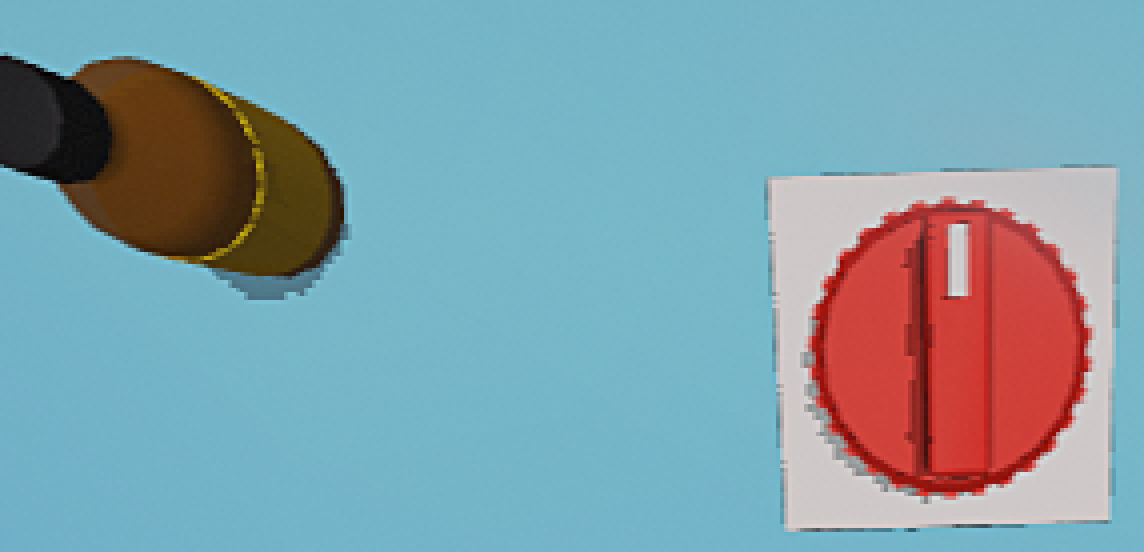

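The cap is clear: wing near-vertical, white mark on the far (+x) end at crop (958,260). The bottle got into the mask, so I'll exclude it.

Run:
```python
from h import *
q=np.load('w3.npz');f=q['f'];W=q['W'];T=q['T'];fx,fy,cx,cy=q['k'];g=f.astype(int)
def onplane(u,v,z):
    u=np.asarray(u,float);d=np.stack([(u-cx)/fx,(v-cy)/fy,np.ones_like(u)],-1)@T[:3,:3].T
    return T[:3,3]+d*((z-T[2,3])/d[...,2])[...,None]
m=(g[...,0]>90)&(g[...,1]<90)&(g[...,2]<90); m[250:]=0;m[:,:255]=0
v,u=np.where(m);c=cv2.convexHull(np.stack([u,v],1).astype(np.int32))[:,0]
P=onplane(c[:,0],c[:,1],0.040);print('disc',cv2.fitEllipse(P[:,:2].astype(np.float32)*1000))
Z=W[...,2];t=(Z>0.062)&(m|(g.min(-1)>150));t[:,:255]=0;t[250:]=0
v,u=np.where(t);P=onplane(u,v,0.070)
print('wing',cv2.minAreaRect(P[:,:2].astype(np.float32)*1000),P.mean(0),t.sum())
x=P[:,:2]-P[:,:2].mean(0);vt=np.linalg.svd(x,full_matrices=False)[2];print(np.degrees(np.arctan2(vt[0,1],vt[0,0])))
```

```text
disc ((534.7767333984375, -172.8174285888672), (65.69757080078125, 66.31315612792969), 73.55191040039062)
wing ((535.0802612304688, -172.2518768310547), (53.18964385986328, 13.272270202636719), 5.692681789398193) [ 0.53556177 -0.17252174  0.07      ] 1022
-173.7638978194474
```

In the tool's units: 0.0873 m / 0.4 = 0.2183, 0.078 m / 0.4 = 0.195, -1.8 degrees / 90 = -0.02.

```bash
python3 -m pendant '{"steps": [[0.075, 0.0125, 0.05, 0, 0, -0.0111], [0.15, 0.025, 0.1, 0, 0, -0.02], [0.2175, 0.04, 0.15, 0, 0, -0.02], [0.2183, 0.0395, 0.195, 0, 0, -0.02], [0.2183, 0.0395, 0.195, 0, 0, -0.02], [0.2183, 0.0395, 0.195, 0, 0, -0.02], [0.2183, 0.0395, 0.195, 0, 0, -0.02]]}' 0.06
python3 - <<'E'
from h import *
s=r.get_state();print(s['tcp_pos'],s['eef_rot'],s['joints'],s['contact_force'],s['moment'])
E
```

```text
time_s: 3.75
tcp_pos: [0.5343, -0.1733, 0.0999]
eef_rot: [180.0, -0.1, 5.9]
contact_force: [-0.9, 0.0, 0.0]
gripper_width: 0.0602
gripper_force: 0.0
[ 0.53434956 -0.17326459  0.09990471] [ 1.79976182e+02 -6.77717269e-02  5.94582313e+00] [ 2.01286259e+00  1.65963295e+01 -2.33166333e+01  2.49441265e-02
 -5.00177941e+01  9.39169302e+01] [-0.91123119  0.00865552  0.04791247] [-0.02830352 -0.04202498  0.00317196]
```

In the tool's units: 0.056 m / 0.4 = 0.14, 0.0007 m / 0.4 = 0.0018.

```bash
python3 -m pendant '{"steps": [[0.0018, -0.0015, 0.05, 0, 0, 0], [0.0018, -0.0015, 0.1, 0, 0, 0], [0.0018, -0.0015, 0.1375, 0, 0, 0], [0.0018, -0.0015, 0.14, 0, 0, 0], [0.0018, -0.0015, 0.14, 0, 0, 0], [0.0018, -0.0015, 0.14, 0, 0, 0]]}' && python3 -m pendant '{"steps": [[0, 0, 0, 0, 0, 0], [0, 0, 0, 0, 0, 0], [0, 0, 0, 0, 0, 0], [0, 0, 0, 0, 0, 0], [0, 0, 0, 0, 0, 0], [0, 0, 0, 0, 0, 0], [0, 0, 0, 0, 0, 0], [0, 0, 0, 0, 0, 0]]}' 0.0 40
```

```text
time_s: 4.25
tcp_pos: [0.5357, -0.1729, 0.0445]
eef_rot: [180.0, -0.2, 5.9]
contact_force: [0.5, 0.0, -0.2]
gripper_width: 0.0598
gripper_force: 0.0
time_s: 4.92
tcp_pos: [0.5347, -0.173, 0.0425]
eef_rot: [180.0, 0.0, 5.9]
contact_force: [0.9, -0.8, -0.0]
gripper_width: 0.0136
gripper_force: 40.0
```

In the tool's units: -0.157 m / 0.4 = -0.3925, -0.03 m / 0.4 = -0.075.

```bash
python3 -m pendant '{"steps": [[0, 0, -0.025, 0, 0, 0], [0, 0, -0.075, 0, 0, 0], [0, 0, -0.15, 0, 0, 0], [0, 0, -0.225, 0, 0, 0], [0, 0, -0.3, 0, 0, 0], [0, 0, -0.375, 0, 0, 0], [0, 0, -0.3925, 0, 0, 0], [0, 0, -0.3925, 0, 0, 0], [0, 0, -0.3925, 0, 0, 0]]}'
python3 - <<'E'
from h import *
s=r.get_state();print(s['tcp_pos'],s['eef_rot'],s['gripper_width'],s['contact_force'],s['moment'])
e=np.radians(s['eef_rot'][2]);d=np.array([.5615,.1751])-s['tcp_pos'][:2]
print(d@[np.cos(e),np.sin(e)],d@[np.sin(e),-np.cos(e)])
d,W=cap("wrist");cv2.imwrite('pics/w4.png',d["frame"][:,:,::-1])
E
```

```text
time_s: 5.67
tcp_pos: [0.5343, -0.1727, 0.1996]
eef_rot: [-180.0, -0.0, 5.9]
contact_force: [-1.0, 0.3, -2.1]
gripper_width: 0.014
gripper_force: 40.0
[ 0.53429218 -0.17273222  0.19956449] [-1.79966859e+02 -2.39302493e-02  5.87170278e+00] 0.013964124726708362 [-0.95184647  0.25556759 -2.14277621] [ 0.02533329  0.01970439 -0.0168289 ]
0.06264874965583403 -0.3432239092767037
```

View pics/w4.png

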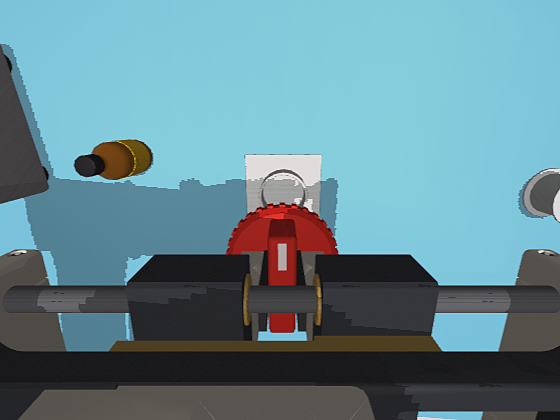

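The cap hangs centred and straight in the fingers, disc at (282,240). I'll carry it over to the neck.

In the tool's units: -0.3432 m / 0.4 = -0.858, 0.0626 m / 0.4 = 0.1565, -7.6 degrees / 90 = -0.0844.

```bash
python3 -m pendant '{"steps": [[0.0125, -0.075, 0, 0, 0, -0.0111], [0.025, -0.15, 0, 0, 0, -0.0222], [0.0375, -0.2375, 0, 0, 0, -0.0333], [0.05, -0.325, 0, 0, 0, -0.0444], [0.075, -0.4125, 0, 0, 0, -0.0556], [0.0875, -0.5, 0, 0, 0, -0.0667], [0.1, -0.5875, 0, 0, 0, -0.0778], [0.125, -0.675, 0, 0, 0, -0.0844], [0.1375, -0.75, 0, 0, 0, -0.0844], [0.15, -0.825, 0, 0, 0, -0.0844], [0.1565, -0.858, 0, 0, 0, -0.0844], [0.1565, -0.858, 0, 0, 0, -0.0844]]}' && python3 -m pendant '{"steps": [[0, 0, 0, 0, 0, 0], [0, 0, 0.025, 0, 0, 0], [0, 0, 0.05, 0, 0, 0], [0, 0, 0.065, 0, 0, 0], [0, 0, 0.065, 0, 0, 0], [0, 0, 0.065, 0, 0, 0]]}'
python3 - <<'E'
from h import *
s=r.get_state();print(s['tcp_pos'],s['eef_rot'],s['contact_force'],s['moment'],s['joints'])
e=np.radians(s['eef_rot'][2]);d=np.array([.5615,.1751])-s['tcp_pos'][:2]
print(d@[np.cos(e),np.sin(e)],d@[np.sin(e),-np.cos(e)])
E
```

```text
time_s: 6.72
tcp_pos: [0.5611, 0.1772, 0.1973]
eef_rot: [180.0, 0.2, 13.6]
contact_force: [1.4, 0.6, -2.4]
gripper_width: 0.0135
gripper_force: 40.0
time_s: 7.22
tcp_pos: [0.5615, 0.1739, 0.1728]
eef_rot: [180.0, 0.1, 13.4]
contact_force: [-0.7, 0.3, -1.1]
gripper_width: 0.0139
gripper_force: 40.0
[0.5615095  0.17393015 0.17284333] [1.79963468e+02 7.37857813e-02 1.34377767e+01] [-0.68563477  0.32274736 -1.07045204] [ 0.00635959 -0.07132968 -0.00180436] [ 3.62574659e+01  1.47775596e+01 -1.49138224e+01  5.81510751e-03
 -6.03907968e+01  6.71774575e+01]
0.0002626234585568831 -0.001140029537723331
```

In the tool's units: 0.007 m / 0.4 = 0.0175, 0.005 m / 0.4 = 0.0125.

```bash
python3 -m pendant '{"steps": [[0.0008, -0.0025, 0, 0, 0, 0], [0.0008, -0.0025, 0.005, 0, 0, 0], [0.0008, -0.0025, 0.0125, 0, 0, 0], [0.0008, -0.0025, 0.0175, 0, 0, 0], [0.0008, -0.0025, 0.0175, 0, 0, 0]]}'
python3 -m pendant '{"steps": [[0, 0, 0.005, 0, 0, 0], [0, 0, 0.01, 0, 0, 0], [0, 0, 0.0125, 0, 0, 0], [0, 0, 0.0125, 0, 0, 0]]}'; python3 -c "
from h import *
s=r.get_state();print(s['contact_force'],s['moment'],s['tcp_pos'])"
```

```text
time_s: 7.63
tcp_pos: [0.5615, 0.1758, 0.1661]
eef_rot: [180.0, 0.0, 13.5]
contact_force: [0.7, 0.2, -2.3]
gripper_width: 0.0136
gripper_force: 40.0
time_s: 7.97
tcp_pos: [0.5617, 0.1759, 0.1612]
eef_rot: [180.0, 0.0, 13.5]
contact_force: [0.5, 0.8, -1.4]
gripper_width: 0.0138
gripper_force: 40.0
[ 0.45851819  0.84239646 -1.36216078] [-0.06842526  0.02418397 -0.01251792] [0.56165638 0.17587468 0.16120424]
```

In the tool's units: 0.005 m / 0.4 = 0.0125, 0.004 m / 0.4 = 0.01.

```bash
python3 -m pendant '{"steps": [[0, 0.0013, 0.005, 0, 0, 0], [0, 0.0013, 0.01, 0, 0, 0], [0, 0.0013, 0.0125, 0, 0, 0], [0, 0.0013, 0.0125, 0, 0, 0]]}'
python3 -m pendant '{"steps": [[0, 0, 0.0025, 0, 0, 0], [0, 0, 0.005, 0, 0, 0], [0, 0, 0.0075, 0, 0, 0], [0, 0, 0.01, 0, 0, 0], [0, 0, 0.01, 0, 0, 0]]}';python3 -c "
from h import *
s=r.get_state();print(s['contact_force'],s['moment'],s['tcp_pos'])"
```

```text
time_s: 8.3
tcp_pos: [0.5618, 0.1753, 0.1562]
eef_rot: [180.0, 0.0, 13.5]
contact_force: [-0.1, 0.9, -2.4]
gripper_width: 0.0141
gripper_force: 40.0
time_s: 8.72
tcp_pos: [0.5618, 0.1753, 0.1523]
eef_rot: [180.0, 0.0, 13.5]
contact_force: [-0.7, 0.9, -1.8]
gripper_width: 0.0141
gripper_force: 40.0
[-0.72879297  0.85070733 -1.82272161] [-0.03802657 -0.06777709  0.01560535] [0.56181586 0.17533776 0.15228996]
```

In the tool's units: 0.002 m / 0.4 = 0.005, 0.001 m / 0.4 = 0.0025.

```bash
for i in 1 2 3; do python3 -m pendant '{"steps": [[0, 0, 0.0025, 0, 0, 0], [0, 0, 0.005, 0, 0, 0], [0, 0, 0.005, 0, 0, 0]]}' | egrep 'tcp|contact'; done
```

```text
tcp_pos: [0.5618, 0.1754, 0.1503]
contact_force: [-0.1, -0.3, -1.9]
tcp_pos: [0.5618, 0.1754, 0.1483]
contact_force: [-0.2, 0.2, -1.4]
tcp_pos: [0.5621, 0.1755, 0.147]
contact_force: [-2.3, -0.6, 4.1]
```

In the tool's units: 0.001 m / 0.4 = 0.0025, 0.0005 m / 0.4 = 0.0013.

```bash
for i in 1 2 ; do python3 -m pendant '{"steps": [[0, 0, 0.0013, 0, 0, 0], [0, 0, 0.0025, 0, 0, 0], [0, 0, 0.0025, 0, 0, 0], [0, 0, 0.0025, 0, 0, 0]]}' | egrep 'tcp|contact'; done;python3 -c "
from h import *
s=r.get_state();print(s['contact_force'],s['moment'],s['tcp_pos'],s['eef_rot'])"
```

```text
tcp_pos: [0.5621, 0.1755, 0.146]
contact_force: [-1.5, -1.1, 4.4]
tcp_pos: [0.5622, 0.1755, 0.1452]
contact_force: [-2.8, -0.0, 7.1]
[-2.7959828  -0.0484769   7.13254256] [-0.19745623  1.03289416 -0.03420612] [0.56215675 0.17547408 0.14517485] [-1.79999169e+02 -4.17287879e-02  1.35016207e+01]
```

In the tool's units: 0.001 m / 0.4 = 0.0025, -0.0005 m / 0.4 = -0.0013.

```bash
python3 -m pendant '{"steps": [[-0.0013, 0, 0.0013, 0, 0, 0], [-0.002, 0, 0.0025, 0, 0, 0], [-0.002, 0, 0.0025, 0, 0, 0], [-0.002, 0, 0.0025, 0, 0, 0]]}' | egrep 'tcp|contact';python3 -c "
from h import *
s=r.get_state();print(s['contact_force'],s['moment'],s['tcp_pos'],s['eef_rot'])"
```

```text
tcp_pos: [0.5621, 0.1755, 0.1446]
contact_force: [-1.4, -0.4, 7.6]
[-1.37005499 -0.41646505  7.5767797 ] [-0.3407313   0.42426887  0.0089328 ] [0.562076   0.17547526 0.14464135] [-1.79995303e+02 -1.28724620e-01  1.35130287e+01]
```

In the tool's units: 0.0004 m / 0.4 = 0.001, 10 degrees / 90 = 0.1111.

```bash
python3 -m pendant '{"steps": [[0, 0, 0.001, 0, 0, 0], [0, 0, 0.001, 0, 0, 0.0222], [0, 0, 0.001, 0, 0, 0.0444], [0, 0, 0.001, 0, 0, 0.0667], [0, 0, 0.001, 0, 0, 0.0889], [0, 0, 0.001, 0, 0, 0.1111], [0, 0, 0.001, 0, 0, 0.1111]]}' | egrep 'tcp|contact';python3 -c "
from h import *
s=r.get_state();print(s['contact_force'],s['moment'],s['tcp_pos'],s['eef_rot'])"
```

```text
tcp_pos: [0.5625, 0.1756, 0.1445]
contact_force: [-0.2, -0.7, 8.2]
[-0.21424401 -0.70390019  8.20292931] [-0.16563769  0.06301176 -0.05896127] [0.56247074 0.17564236 0.14446253] [-1.79956553e+02 -1.71688026e-01  3.39359841e+00]
```

```bash
cat > st.py <<'E'
from h import *
s=r.get_state();print('F',s['contact_force'].round(1),'Mz',s['moment'].round(3),s['tcp_pos'].round(4),'yaw',s['eef_rot'].round(2)[2],s['gripper_width'].round(4))
E
for i in 1 2 3; do python3 -m pendant '{"steps": [[0, 0, 0, 0, 0, 0.0222], [0, 0, 0, 0, 0, 0.0444], [0, 0, 0, 0, 0, 0.0667], [0, 0, 0, 0, 0, 0.0889], [0, 0, 0, 0, 0, 0.1111]]}' >/dev/null; python3 st.py; done
```

```text
Traceback (most recent call last):
  File "st.py", line 2, in <module>
    s=r.get_state();print('F',s['contact_force'].round(1),'Mz',s['moment'].round(3),s['tcp_pos'].round(4),'yaw',s['eef_rot'].round(2)[2],s['gripper_width'].round(4))
                                                                                                                                         ^^^^^^^^^^^^^^^^^^^^^^^^
AttributeError: 'float' object has no attribute 'round'
Traceback (most recent call last):
  File "st.py", line 2, in <module>
    s=r.get_state();print('F',s['contact_force'].round(1),'Mz',s['moment'].round(3),s['tcp_pos'].round(4),'yaw',s['eef_rot'].round(2)[2],s['gripper_width'].round(4))
                                                                                                                                         ^^^^^^^^^^^^^^^^^^^^^^^^
AttributeError: 'float' object has no attribute 'round'
Traceback (most recent call last):
  File "st.py", line 2, in <module>
    s=r.get_state();print('F',s['contact_force'].round(1),'Mz',s['moment'].round(3),s['tcp_pos'].round(4),'yaw',s['eef_rot'].round(2)[2],s['gripper_width'].round(4))
                                                                                                                                         ^^^^^^^^^^^^^^^^^^^^^^^^
AttributeError: 'float' object has no attribute 'round'
```

In the tool's units: 2 degrees / 90 = 0.0222.

```bash
sed -i "s/,s\['gripper_width'\].round(4)/,s['gripper_width'],s['time_s']/" st.py; python3 st.py; for i in 1 2 3; do python3 -m pendant '{"steps": [[0, 0, 0, 0, 0, 0.0111], [0, 0, 0, 0, 0, 0.0222], [0, 0, 0, 0, 0, 0.0222]]}' >/dev/null; python3 st.py; done
```

```text
F [ 1.  -0.3  6.7] Mz [-0.17   0.019  0.081] [0.5626 0.1757 0.1445] yaw -26.56 0.013907997606584415 12.3
F [ 0.7 -1.   7.3] Mz [-0.159  0.105  0.04 ] [0.5626 0.1757 0.1445] yaw -28.54 0.01363500651332982 12.55
F [-0.4 -1.   8.2] Mz [-0.291  0.244  0.014] [0.5624 0.1756 0.1445] yaw -30.53 0.014005186360391629 12.8
F [-1.7 -1.6  9.4] Mz [-0.619  0.563  0.073] [0.5621 0.1752 0.1444] yaw -32.54 0.014098452611059274 13.05
```

In the tool's units: 2 degrees / 90 = 0.0222.

```bash
for i in 1 2 3 4 5 6; do python3 -m pendant '{"steps": [[0, 0, 0, 0, 0, 0.0078], [0, 0, 0, 0, 0, 0.0156], [0, 0, 0, 0, 0, 0.0222]]}' >/dev/null; python3 st.py; done
```

```text
F [-1.5 -2.3  9.1] Mz [-0.541  0.675  0.277] [0.562  0.1753 0.1444] yaw -34.49 0.013977686696687183 13.3
F [-1.7 -1.  10.1] Mz [-0.473  0.697  0.405] [0.562  0.1753 0.1444] yaw -36.48 0.013714752701284352 13.55
F [-1.3 -1.1  8.9] Mz [-0.516  0.586  0.214] [0.5621 0.1753 0.1444] yaw -38.5 0.013917870863322348 13.8
F [-0.5 -1.2  8.7] Mz [-0.441  0.567  0.112] [0.5621 0.1753 0.1444] yaw -40.51 0.013457327491868381 14.05
F [-1.6 -1.4  7.8] Mz [-0.484  0.486  0.1  ] [0.5621 0.1753 0.1444] yaw -42.51 0.013647547853577831 14.3
F [-0.4 -0.6  7.5] Mz [-0.462  0.339  0.05 ] [0.5621 0.1753 0.1444] yaw -44.51 0.013403986629467278 14.55
```

In the tool's units: 2 degrees / 90 = 0.0222.

```bash
for i in 1 2 3 4 5 6 7 8; do python3 -m pendant '{"steps": [[0, 0, 0, 0, 0, 0.0078], [0, 0, 0, 0, 0, 0.0156], [0, 0, 0, 0, 0, 0.0222]]}' >/dev/null; python3 st.py; done
```

```text
F [-0.4 -2.5  7.9] Mz [-0.404  0.264  0.09 ] [0.5623 0.1754 0.1444] yaw -46.51 0.013867109775162674 14.8
F [-0.8 -1.4  7.8] Mz [-0.3    0.441  0.219] [0.5622 0.1754 0.1444] yaw -48.5 0.01351579879011493 15.05
F [-1.5 -1.8  9.1] Mz [-0.282  0.464  0.355] [0.5622 0.1754 0.1444] yaw -50.49 0.013426246059904789 15.3
F [-0.9 -0.5  8.1] Mz [-0.441  0.321  0.052] [0.5623 0.1755 0.1444] yaw -52.49 0.014188512656440071 15.55
F [-1.  -0.8  7.7] Mz [-0.272  0.322  0.148] [0.5622 0.1754 0.1444] yaw -54.51 0.013689037244793253 15.8
F [-0.  -0.3  9. ] Mz [-0.282  0.245  0.136] [0.5623 0.1755 0.1444] yaw -56.5 0.013986810854661278 16.05
F [-0.3 -0.6  8.1] Mz [-0.331  0.238  0.127] [0.5623 0.1755 0.1444] yaw -58.51 0.013873130607442547 16.3
F [0.3 0.2 7.3] Mz [-0.273  0.114  0.103] [0.5623 0.1755 0.1444] yaw -60.51 0.013350882236060917 16.55
```

In the tool's units: 2 degrees / 90 = 0.0222.

```bash
for i in 1 2 3 4 5 6 7; do python3 -m pendant '{"steps": [[0, 0, 0, 0, 0, 0.0078], [0, 0, 0, 0, 0, 0.0156], [0, 0, 0, 0, 0, 0.0222]]}' >/dev/null; python3 st.py; done
```

```text
F [-0.  -0.5  7.4] Mz [-0.24   0.188  0.193] [0.5624 0.1755 0.1444] yaw -62.51 0.013590354493621302 16.8
F [-0.3 -1.2  8.7] Mz [-0.17   0.183  0.3  ] [0.5624 0.1756 0.1445] yaw -64.49 0.013451753860671812 17.05
F [-0.7 -0.6  7.5] Mz [-0.126  0.159  0.437] [0.5624 0.1756 0.1445] yaw -66.48 0.013881306555809743 17.3
F [-0.2 -1.2  7.6] Mz [-0.269  0.061  0.08 ] [0.5625 0.1756 0.1445] yaw -68.5 0.013823274773045806 17.55
F [-0.7 -1.1  7.8] Mz [-0.193  0.041  0.095] [0.5625 0.1756 0.1444] yaw -70.5 0.013836002818578268 17.8
F [ 0.6 -0.8  7.4] Mz [-0.199  0.021  0.131] [0.5625 0.1756 0.1445] yaw -72.5 0.013612131659466578 18.05
F [ 0.  -1.3  7.8] Mz [-0.23  -0.117  0.128] [0.5625 0.1756 0.1445] yaw -74.5 0.01369933627965078 18.3
```

In the tool's units: -0.17 m / 0.4 = -0.425, -0.05 m / 0.4 = -0.125.

```bash
python3 -m pendant '{"steps": [[0, 0, 0, 0, 0, 0], [0, 0, 0, 0, 0, 0], [0, 0, 0, 0, 0, 0], [0, 0, 0, 0, 0, 0], [0, 0, 0, 0, 0, 0], [0, 0, 0, 0, 0, 0], [0, 0, 0, 0, 0, 0]]}' 0.05; python3 -m pendant '{"steps": [[0, 0, -0.0125, 0, 0, 0], [0, 0, -0.05, 0, 0, 0], [0, 0, -0.125, 0, 0, 0], [0, 0, -0.2, 0, 0, 0], [0, 0, -0.275, 0, 0, 0], [0, 0, -0.35, 0, 0, 0], [0, 0, -0.425, 0, 0, 0], [0, 0, -0.425, 0, 0, 0], [0, 0, -0.425, 0, 0, 0]]}'
python3 - <<'E'
from h import *
d,W=cap("top");f=d["frame"];a=f[195:255,180:250];d2,_=cap("side");b=d2["frame"][150:240,200:310]
A=cv2.resize(a,(560,480),interpolation=cv2.INTER_CUBIC);d3,W3=cap("wrist")
cv2.imwrite('pics/e.png',cv2.resize(np.hstack([cv2.resize(b,(400,327)),cv2.resize(d3["frame"],(400,327))])[:,:,::-1],None,fx=1,fy=1))
g=d3["frame"].astype(int);m=(g[...,0]>90)&(g[...,1]<90)&(g[...,2]<90);Z=W3[...,2][m&(W3[...,2]>.12)];print(np.histogram(Z,bins=np.arange(.12,.19,.004)))
P=W3[m&(W3[...,2]>.165)];x=P[:,:2]-P[:,:2].mean(0);vt=np.linalg.svd(x,full_matrices=False)[2];print(P.mean(0),np.degrees(np.arctan2(vt[0,1],vt[0,0])))
E
```

```text
time_s: 18.88
tcp_pos: [0.5611, 0.1752, 0.143]
eef_rot: [180.0, -0.0, -74.5]
contact_force: [0.6, 0.7, 1.5]
gripper_width: 0.049
gripper_force: 0.5
time_s: 19.63
tcp_pos: [0.5617, 0.1756, 0.3154]
eef_rot: [-179.8, 0.1, -74.5]
contact_force: [-0.3, -0.1, -0.5]
gripper_width: 0.0505
gripper_force: 0.0
(array([   0,    0,    0,    6,   96, 1631,  191,    1,    1,    2,    1,
          3,   94,  525,    0,    0,    0]), array([0.12 , 0.124, 0.128, 0.132, 0.136, 0.14 , 0.144, 0.148, 0.152,
       0.156, 0.16 , 0.164, 0.168, 0.172, 0.176, 0.18 , 0.184, 0.188]))
[0.57638077 0.16319113 0.3072745 ] 7.502859606263137
```

View pics/e.png

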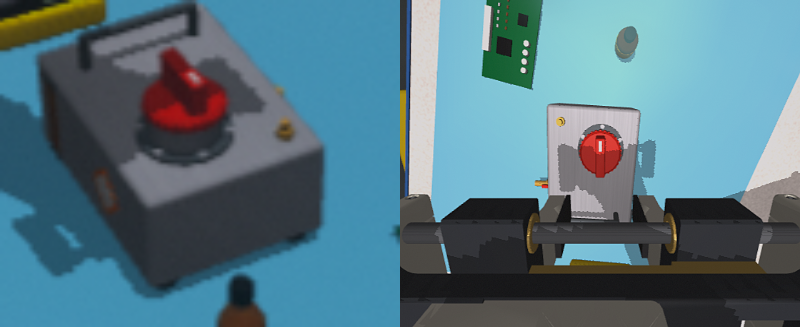

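The cap sits flat on the neck at (600,150), with its disc top at about 0.142 m, below the height at which it would rest on an unpressed gasket. So it is still held down by its lugs, the gripper is clear, and nothing else in view has moved.

```bash
python3 -c "
from plant import r
print(r.close_job())"
```

```text
the job is handed in; nothing more can be done
None
```

The cap is on the reservoir neck and turned to its stop. Three ratchet clicks registered as torque peaks, and in the last pictures it sits low enough to be locked. The gripper is clear, no bystanders were touched as far as I could see, and the job was handed in at about 20 s.

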